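Hook a bin into a slat panel and snap it home

ROBOT

A 7-joint arm with a two-finger parallel gripper is mounted at the origin on a cart in front of the work surface, level with it; the furniture and walls round the work are solid. World frame = base frame: x ahead of the robot, y to its left, z up, the work surface at z = 0. Lengths are in m, angles in rad, forces in N, time in s.
With the tool pointing down it reaches from about 0.4 to 0.9 m from the base axis. Payload 5.6 kg.
Tool frame: the origin (TCP) lies midway between the tips of the shut fingers; the grasp point (between the pads) lies 19 mm behind it; z points along the fingers, y is the line along which they close (so a half turn about z gives the same grasp; the last joint's range is limited). The gripper opens to 92 mm and grips with 3 to 60 N. Pads are 20 mm wide; open, the fingers measure 128 mm over their backs; the gripper's body (75 mm by 189 mm) begins 69 mm behind the grasp point.
Start: joints at [1.234, 0.468, -0.012, 1.603, 0.006, 1.071, -0.056], TCP at [0.188, -0.622, 0.215] pointing down, gripper open.
Joint ranges: [-2.53, 2.53], [-0.31, 2.02], [-1.57, 1.55], [0.28, 2.44], [-1.29, 4.43], [0.15, 1.84], [-2.92, 2.92]. Speed limits (rad/s): [2.57, 2.57, 3.14, 3.14, 3.14, 3.14, 3.14].

INTERFACE

Orientations are given as a 3x3 rotation matrix whose columns are the frame's x, y, z axes.
In Python, from station import env, effector, solver, viewer, workorder, search_frame, tip_of gives the robot as it stands. Calls block until the motion is done:
- env.reach(position, orientation): joint-space move of the TCP to a pose.
- env.movel(position, frame=None, rate=0.15): straight line of the TCP; frame=None keeps the orientation; rate is the mean speed in m/s.
- env.goto_joints(angles): joint-space move.
- effector.release() and effector.grasp(squeeze=None): open the fingers fully, or close them until they stop; squeeze is the grip in N (None keeps the last).
- env.pause(seconds).
- solver.inverse_kinematics(position, orientation): joint angles nearest the present ones, or None.
- env.sense(): the state.
- viewer.read_camera(name): name is "scene" or "top" or "wrist"; returns (picture, depth): 400x640x3 uint8, red, green, blue; 400x640 float32, m along the optical axis (not along the pixel's ray), 0 where there is no reading.
- viewer.camera_info(name): a dict with "intrinsics" (3x3 intrinsics, pixels), "dist_coeffs" ([k1, k2, p1, p2, k3] as OpenCV has them; the pictures are not rectified), "eye" and "rotation" of the camera in the world; the wrist camera has in their place "T_tool_cam" (4x4, takes a point from camera to tool coordinates, whose origin is the TCP and whose axes are the flange's). Camera axes: x right, y up, looking along -z (the intrinsics and any distortion apply to the point x, -y, -z); pixel columns grow to the right and rows downward; lengths in m; the calibration is good to about 2 mm. A picture is of the moment at which its call begins: read the wrist's pose just before it. camera_info takes no time and is no camera call.
A pose or a line that the arm cannot do raises env.PlanningError and nothing moves.
- workorder.finish_job(): hands the job in; it is judged then, once.
Trained networks look in the newest picture that a camera, given by its name, has taken for a name from the list of things; names that differ only in an ending like _2 or _b are one class to them, and where a whole thing is asked for, a point or a joint stands for the part that bears it (a point fixed in the world has none). Each returns a list of dicts, best first, with "score" (0 to 1); they miss things now and then, are a little off and sometimes report something else, mostly with a low value. They report only what shows in the picture. A call takes as long as a camera call.
- search_frame(camera, name): "at" ([x, y, z] in m, in world coordinates, good to about 4 mm: the middle of the surface that is visible of it).
- tip_of(camera, name): "at" ([x, y, z] in m, in world coordinates, good to about 4 mm: a listed point, or the origin of a listed thing).
The state is a dict: "t": time; "joint_positions": joint angles; "joint_velocities": joint speeds; "tau": joint torques, N m; "ee_pos": TCP position; "tcp_rot": TCP orientation; "wrist_force": force on the tool from outside, world axes, zero at the start; "moment": the same for the moment, N m; "gripper_width": finger opening in m; "grasp_force": force on a finger pad.
Only numpy, scipy, OpenCV 4.12 (cv2) and the standard library are available. Lean on these libraries where they do the work, as an engineer would, in place of code of your own. Each camera call takes 0.05 s, during which the arm holds its last target. There are 200 camera calls.

TASK

Hang the empty bin on the slat panel, to the right of the full bin and level with it: tip its front up to work the lip of its hook plate into the panel's upper groove, swing it down, and press it home until the catch at the foot of the plate snaps in behind the slat. Ease it in by feel without forcing it, do not knock the full bin, the bottle or the timer, and leave the bin hanging there.

Things in the scene. Friction and masses are not known exactly. Their poses are not given: they have to be found in the camera images.
- bin_mid (a point): Middle (along, across and up) of the box of the empty white bin: 52 mm wide (y), 65 mm high, 130 g, open top, low sloped front. x points from its front to its hook plate, z up. Front 50 mm towards -x, back wall 41 mm towards +x, bottom 32.5 mm below. Side walls 2.5 mm thick, full height from 24 mm before this point to the back, falling to 36 mm high in front. Starts upright on the work surface.
- hook_plate (a point): Centre of the rear face of the aluminium hook plate behind the bin, 46 mm wide, 60 mm high, 3 mm thick: 50 mm behind bin_mid, 3 mm above it; axes as bin_mid. Two rubber bushes 22 mm above bin_mid hold it 6 mm off the back wall: there it gives way against the bin about an axis along y, by some 0.25 rad per N m (at most 0.15 rad), and springs back.
- bin_lip (a point): Top of the upturned lip of the hook plate, 57.5 mm behind bin_mid and 49 mm above it. Below it a tongue 3.5 mm thick runs back from the plate (underside 29.5 mm above bin_mid, 62 mm above the bin's bottom); the lip stands up from the tongue's end, 3 mm thick, its faces 56 and 59 mm behind bin_mid, its top 19.5 mm above the tongue's underside. Both are 44 mm wide.
- clip_tooth (a point): Top of the tooth of the black spring catch, 18 mm wide, at the foot of the hook plate: 55 mm behind bin_mid, 15.7 mm below it. Ramped behind, steep in front. Pushed down it gives up to 5.5 mm (3 N to start, 1.6 N per mm) and comes back up. Snapping it in takes about 10 N at the tooth, a turning moment of about 0.5 N m on the bin, whose box may have to turn some 5 degrees past level.
- groove (a point): Centre of the free length of the panel's upper groove, in the plane of the slats' front faces; axes as panel. The groove is 15 mm high, from z = 170 to 185 mm. The lip goes in with the front of the bin tipped up 30 to 40 degrees; home, the tongue rests on the groove's lower edge, the lip stands up behind the top slat and the plate lies on the slats' faces.
- slat_edge (a point): Lower front edge of the slat under the upper groove (z = 122 mm), below groove; axes as panel. Another 15 mm groove lies under it. When the bin is home the tooth of its catch stands 3 mm up behind this slat.
- panel: Free-standing slat panel, 228 mm wide, 218 mm high, fixed; black end caps and feet, four bright aluminium slats 4 mm thick, three dark grooves; behind them a hollow 14 mm deep that reaches 12 mm above and below each groove. Origin on the work surface, midway across, in the plane of the slats' front faces; x points into the panel, y left, z up. Feet: 61 mm out in front at y = +-85 mm, 12 mm high.
- full_bin: A like bin, fixed in its place on the left half of the same groove, holding small tubes and a dropper whose tip stands 225 mm above the work surface. Origin: under the middle of its box, axes as bin_mid's; 52 mm wide, from 50 mm before to 59 mm behind the origin.
- bottle: Loose bottle with a blue cap, 58 mm across, 105 mm tall, standing right of the work. Origin under its middle.
- timer: Loose white timer, 62 x 62 x 20 mm, lying in front of the panel. Origin under its middle.

How it is judged:
By the outcome, as a careful person would: the job done as asked, in the order asked, and still so for the second after the job is handed in, with the robot touching nothing.
It also fails if it takes over 56 s, if anything falls off the work surface, if the arm or the gripper's body presses on something with over 40 N, if the wrist force passes 120 N, or if a joint passes its speed limit or range.

## Working session

There is one attempt and no reset: what is moved stays moved. The work goes in short steps, each a Python script; the robot and the scene stay as the last script left them, time stands still between calls to the robot, and variables do not carry over. Pictures are saved under pics/ and viewed, at most 10 in all, crops included, and the job is handed in when it is done.

```bash
ls; mkdir -p pics
cat > h.py <<'E'
import numpy as np, cv2
from station import env, effector, solver, viewer, workorder, search_frame, tip_of
np.set_printoptions(precision=4,suppress=True)
def cloud(cam):
    s=env.sense(); img,d=viewer.read_camera(cam); ci=viewer.camera_info(cam)
    h,w=d.shape; u,v=np.meshgrid(np.arange(w),np.arange(h))
    p=cv2.undistortPoints(np.stack([u,v],-1).reshape(-1,1,2).astype(np.float64),np.array(ci["intrinsics"]),np.array(ci["dist_coeffs"],float)).reshape(h,w,2)
    P=np.stack([p[...,0]*d,-p[...,1]*d,-d],-1)
    if "eye" in ci: W=P@np.array(ci["rotation"]).T+np.array(ci["eye"])
    else:
        T=np.array(ci["T_tool_cam"]); R=np.array(s["tcp_rot"])
        W=(P@T[:3,:3].T+T[:3,3])@R.T+np.array(s["ee_pos"])
    W[d==0]=np.nan
    return img,W
def save(img,n): cv2.imwrite(f"pics/{n}.png",img[...,::-1])
E
python3 - <<'E'
from h import *
for c in ["scene","top"]:
    img,W=cloud(c); save(img,c); np.save(c+".npy",W)
    for n in ["bin_mid","hook_plate","bin_lip","groove","slat_edge","panel","full_bin","bottle","timer"]:
        r=tip_of(c,n); print(c,n,[(np.array(q["at"]),round(q["score"],2)) for q in r[:2]])
print(env.sense()["t"],env.sense()["tcp_rot"])
E
```

```text
pics
scene bin_mid [(array([0.4727, 0.079 , 0.0348]), 0.87)]
scene hook_plate [(array([0.5225, 0.0606, 0.0363]), 0.78)]
scene bin_lip [(array([0.5249, 0.0609, 0.0776]), 0.78)]
scene groove [(array([ 0.5853, -0.3334,  0.1732]), 0.56)]
scene slat_edge [(array([ 0.5863, -0.3361,  0.126 ]), 0.87)]
scene panel [(array([ 0.584 , -0.2783,  0.0022]), 0.75)]
scene full_bin [(array([ 0.5407, -0.2173,  0.1104]), 0.66)]
scene bottle [(array([ 0.4316, -0.3929, -0.0034]), 0.88), (array([ 0.5846, -0.3369,  0.1275]), 0.19)]
scene timer [(array([ 0.4311, -0.1771,  0.0013]), 0.63)]
top bin_mid [(array([0.4746, 0.0812, 0.037 ]), 0.6)]
top hook_plate [(array([0.522 , 0.0612, 0.0331]), 0.45)]
top bin_lip [(array([ 0.4334, -0.1778,  0.0016]), 0.55), (array([0.5293, 0.0606, 0.0799]), 0.48)]
top groove [(array([ 0.5826, -0.3363,  0.1817]), 0.87)]
top slat_edge [(array([ 0.5878, -0.3341,  0.1191]), 0.83)]
top panel []
top full_bin [(array([ 0.5377, -0.2172,  0.1119]), 0.67)]
top bottle [(array([ 0.4254, -0.3918, -0.0014]), 0.79)]
top timer [(array([ 0.4352, -0.1775,  0.0003]), 0.89)]
1.0 [[ 0.9572  0.2895 -0.0001]
 [ 0.2895 -0.9572 -0.0001]
 [-0.0001  0.     -1.    ]]
```

View pics/scene.png

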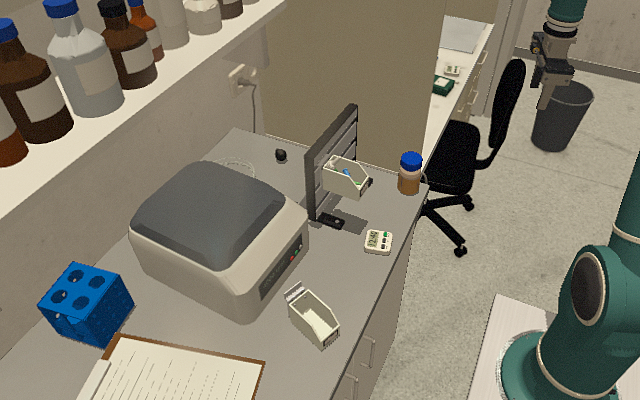

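View pics/top.png

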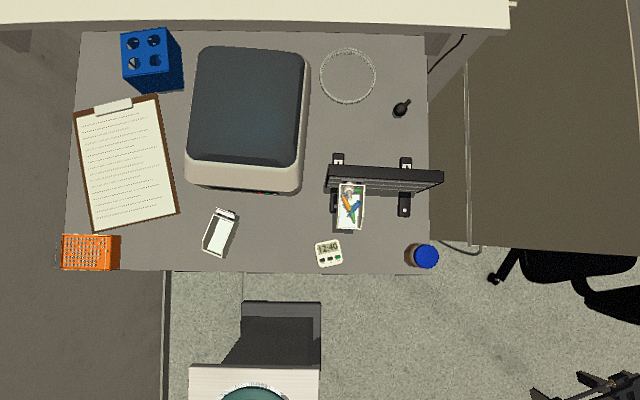

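The scene view shows the empty bin at about (313,318), the panel at (332,160) with the full bin at (347,177), the timer at (378,240) and the bottle at (409,173). In the top view the panel runs from (327,170) to (443,178), the full bin is at (350,205), the empty bin at (220,232), the timer at (328,253) and the bottle at (425,256). The network points agree with both pictures.

```bash
cat >> h.py <<'E'
def frame(yaw,lean,pitch=0.):
    # tool z: down, leaned so that fingers point ahead by lean; pitch = front-up tip of bin. y = panel/bin y
    a=lean-pitch
    z=np.array([np.sin(a),0,-np.cos(a)]); y=np.array([0,-1.,0]); x=np.cross(y,z)
    c,s=np.cos(yaw),np.sin(yaw); Rz=np.array([[c,-s,0],[s,c,0],[0,0,1]])
    return Rz@np.stack([x,y,z],1)
E
python3 - <<'E'
from h import *
print(np.array(viewer.camera_info("wrist")["T_tool_cam"]),viewer.camera_info("wrist")["intrinsics"])
for c in ["scene","top"]:
    W=np.load(c+".npy").reshape(-1,3)
    m=(abs(W[:,0]-.585)<.03)&(W[:,1]<-.25)&(W[:,1]>-.385)&(W[:,2]>.03)&(W[:,2]<.21)
    P=W[m]; print(c,len(P))
    if len(P)>30:
        for k in range(4):
            A=np.c_[P[:,1]+.335,P[:,2]-.15,np.ones(len(P))]; q=np.linalg.lstsq(A,P[:,0],rcond=None)[0]; r=P[:,0]-A@q; P=P[abs(r)<max(.003,1.5*r.std())]
        print("plane",q,len(P),r.std())
    m=(abs(W[:,2]-.216)<.006)&(abs(W[:,0]-.595)<.06)&(W[:,1]<-.1)&(W[:,1]>-.45)
    P=W[m]
    if len(P)>30: print("top rim",P.min(0),P.max(0),[ (y,np.nanpercentile(P[abs(P[:,1]-y)<.01,0],[2,50,98])) for y in (-.18,-.25,-.3,-.38) if (abs(P[:,1]-y)<.01).sum()>5])
    m=(W[:,2]>.012)&(W[:,2]<.1)&(np.hypot(W[:,0]-.48,W[:,1]-.077)<.09)
    P=W[m]; r=cv2.minAreaRect((P[:,:2]*1000).astype(np.float32)); print("bin",len(P),r)
q0=None
b=np.array([.473,.08,.04])
for lean in (.5,.65,.8,.95):
    for nm,p,y,pi in [("pick",b,-.37,0),("home",np.array([.535,-.335,.145]),0,0),("tip",np.array([.52,-.335,.19]),0,.6),("past",np.array([.535,-.335,.145]),0,-.12)]:
        R=frame(y,lean,pi); print(lean,nm,solver.inverse_kinematics(p+.019*R[:,2],R))
E
```

```text
[[-0.0013  0.9608  0.2771  0.0789]
 [ 1.      0.001   0.0012  0.0011]
 [ 0.0008  0.2771 -0.9608 -0.1697]
 [ 0.      0.      0.      1.    ]] [[298.6224   0.     318.1689]
 [  0.     298.6224 200.4325]
 [  0.       0.       1.    ]]
scene 788
plane [0.041  0.0012 0.5873] 652 0.0008941103798728864
top rim [ 0.5824 -0.3921  0.2101] [ 0.6154 -0.1634  0.2216] [(-0.18, array([0.592 , 0.6013, 0.6143])), (-0.25, array([0.5892, 0.5994, 0.6115])), (-0.3, array([0.5877, 0.5974, 0.6094])), (-0.38, array([0.5832, 0.5924, 0.6057]))]
bin 1534 ((477.8401794433594, 82.51309967041016), (55.13504409790039, 112.36991882324219), 69.35034942626953)
top 639
plane [0.0401 0.0012 0.5852] 639 0.000709222660071612
top rim [ 0.5814 -0.3936  0.2127] [ 0.6133 -0.167   0.2216] [(-0.18, array([0.5898, 0.6012, 0.613 ])), (-0.25, array([0.5871, 0.5984, 0.6104])), (-0.3, array([0.5856, 0.5972, 0.6076])), (-0.38, array([0.5816, 0.5933, 0.6052]))]
bin 663 ((477.0517883300781, 80.57637023925781), (55.07811737060547, 110.55331420898438), 68.77810668945312)
0.5 pick [-0.8177  0.5012  0.3978  2.431   2.0188  0.2075  1.8504]
0.5 home [ 0.9229  0.4431 -0.3321  2.0197 -0.4914  0.3313 -0.4843]
0.5 tip [ 0.5499  0.507  -0.076   1.6524  0.0946  1.0741 -1.138 ]
0.5 past [ 1.124   0.483  -0.5252  2.0731 -0.7834  0.2176 -0.1287]
0.65 pick None
0.65 home [ 1.1845  0.5021 -0.5867  2.0849 -0.8735  0.1891 -0.0163]
0.65 tip [ 0.6115  0.4449 -0.105   1.7507  0.0259  0.9049 -1.0688]
0.65 past [ 1.7104  1.0033 -1.3259  2.1163  1.6164  0.379  -2.1661]
0.8 pick None
0.8 home [ 1.7197  1.009  -1.3168  2.1286  1.6976  0.3472 -2.2317]
0.8 tip [ 0.6898  0.3949 -0.147   1.846  -0.0732  0.7358 -0.9619]
0.8 past [ 1.7649  1.0808 -1.31    2.1712  2.109   0.2898 -2.5492]
0.95 pick None
0.95 home [ 1.7778  1.1093 -1.3137  2.1801  2.2098  0.2897 -2.6194]
0.95 tip [ 0.7896  0.3611 -0.2078  1.9365 -0.2293  0.5729 -0.7897]
0.95 past [ 1.8275  1.2383 -1.3279  2.2085  2.5554  0.3045 -2.8284]
```

The panel yaw is about -0.04 and its face is at x≈0.586 for y=-0.335. The bin yaw is about -0.37 with its mid near (0.473, 0.082). Next I check the tool lean and approach, then look with the wrist camera.

```bash
cat >> h.py <<'E'
def grasp_pose(mid,yaw,pitch,lean,off=(0,0,.008)):
    """TCP pose that puts a bin, gripped at 'off' from bin_mid (bin axes), at mid/yaw/pitch(front up)."""
    c,s=np.cos(pitch),np.sin(pitch); cy,sy=np.cos(yaw),np.sin(yaw)
    Rb=np.array([[cy,-sy,0],[sy,cy,0],[0,0,1]])@np.array([[c,0,s],[0,1,0],[-s,0,c]])
    R=frame(yaw,lean,pitch)
    return np.array(mid)+Rb@np.array(off)+.019*R[:,2],R
E
python3 - <<'E'
from h import *
mid=np.array([.473,.082,.0325])
for lean in (.3,.35,.4,.45):
  print(lean)
  for a in [(mid,-.366,0),(mid+[-.04,0,.1],-.366,0),(np.array([.40,.08,.22]),-.04,.6),(np.array([.42,-.34,.22]),-.04,.6),(np.array([.525,-.34,.177]),-.04,.6),(np.array([.536,-.34,.1405]),-.04,0),(np.array([.536,-.34,.137]),-.04,-.12)]:
    p,R=grasp_pose(*a,lean); print("  ",solver.inverse_kinematics(p,R))
lean=.35
p,R=grasp_pose(mid,-.366,0,lean)
# lift clear first, then across
env.reach(p-.11*R[:,2]+[0,0,.02],R)
img,W=cloud("wrist"); save(img,"w1"); np.save("w1.npy",W)
for n in ["bin_mid","hook_plate"]: print(n,[(np.array(q["at"]),q["score"]) for q in tip_of("wrist",n)[:2]])
P=W.reshape(-1,3); m=(P[:,2]>.012)&(P[:,2]<.1)&(np.hypot(P[:,0]-.478,P[:,1]-.08)<.09)
print(cv2.minAreaRect((P[m][:,:2]*1000).astype(np.float32)), m.sum(), "floor z",np.nanmedian(P[(P[:,2]<.012)&(abs(P[:,0]-.48)<.1)][:,2]))
s=env.sense(); print(s["t"],s["ee_pos"],s["joint_positions"],s["wrist_force"])
E
```

```text
0.3
   [-0.5819  0.4539  0.2446  2.3233  0.5552  0.179  -2.8474]
   [-1.0271  0.1778  0.6814  2.3805  0.2222  0.4064 -2.4977]
   [ 0.3472  0.3271 -0.6698  1.9456  0.1013  1.2217 -1.984 ]
   [ 0.5571  0.4394 -0.0311  1.698   0.159   1.275  -1.1508]
   [ 0.4831  0.6301 -0.0373  1.4887  0.1452  1.3027 -1.2191]
   [ 0.719   0.4463 -0.164   1.9047 -0.1592  0.5429 -0.9048]
   [ 0.8165  0.4369 -0.2365  1.9792 -0.3281  0.4002 -0.7103]
0.35
   [-1.0967  0.6059  0.8493  2.3759 -1.2474  0.2118 -1.1273]
   [-1.2816  0.2062  0.9445  2.417   0.1943  0.3458 -2.4806]
   [ 0.3755  0.2999 -0.7005  1.9725  0.1118  1.1756 -1.9915]
   [ 0.5751  0.4146 -0.0388  1.7259  0.1425  1.2256 -1.1363]
   [ 0.4969  0.6043 -0.044   1.5235  0.1325  1.2465 -1.2099]
   [ 0.7543  0.4383 -0.1887  1.935  -0.22    0.4855 -0.8358]
   [ 0.871   0.4375 -0.283   2.0063 -0.4196  0.3469 -0.6042]
0.4
   [-0.217   0.4674 -0.2335  2.3492  1.4786  0.3826  2.5217]
   [-1.0955  0.1649  0.6871  2.4346  0.5544  0.3425 -2.8693]
   [ 0.4052  0.2726 -0.7319  1.9998  0.1216  1.1286 -1.9986]
   [ 0.5944  0.3903 -0.047   1.7539  0.1245  1.175
[... 271 characters left out ...]
  0.5068 -1.301   2.3708  1.3429  0.8677  2.7222]
   [ 0.4368  0.2449 -0.7647  2.0276  0.1308  1.0808 -2.0055]
   [ 0.6149  0.3668 -0.0557  1.7821  0.1047  1.1258 -1.1006]
   [ 0.5271  0.555  -0.0583  1.593   0.1036  1.1329 -1.1859]
   [ 0.8451  0.4318 -0.2606  1.9921 -0.3777  0.3757 -0.6551]
   [ 1.0204  0.457  -0.4236  2.0551 -0.6436  0.2443 -0.3368]
bin_mid [(array([0.4728, 0.0837, 0.0346]), 0.76)]
hook_plate [(array([0.5245, 0.0688, 0.0383]), 0.95)]
((478.3233947753906, 79.193359375), (53.2513313293457, 109.31970977783203), 68.94493103027344) 3498 floor z -0.00023018978557154401
3.8417 [0.4441 0.0927 0.1461] [-1.3129  0.1432  0.9297  2.3788  0.3009  0.4396 -2.5982] [0.27   0.4651 0.1675]
```

View pics/w1.png

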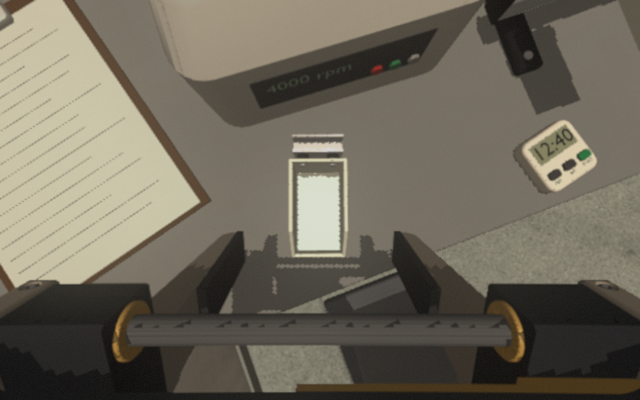

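The wrist view shows the empty bin centred between the fingers (x 290–347, y 135–255). The measured footprint of 53×109 mm matches the given size. I'll grasp it, lift it, and plan the hook path numerically.

```bash
cat > plan.py <<'E'
# 2-D hook insertion path (mm, panel x,z; P = plate rear face / tongue underside corner), widest route by Dijkstra
import numpy as np, cv2, heapq
res=.25; X0,Z0=-40,90
free=np.full((int(150/res),int(70/res)),255,np.uint8)   # rows z, cols x
def box(x0,x1,z0,z1): free[int((z0-Z0)/res):int((z1-Z0)/res),int((x0-X0)/res):int((x1-X0)/res)]=0
box(0,4,122,170); box(0,4,185,218); box(0,30,133,158); box(0,30,197,218); box(18,30,90,240)
DT=cv2.distanceTransform(free,cv2.DIST_L2,5)*res
g=lambda x0,x1,z0,z1:np.stack(np.meshgrid(np.arange(x0,x1+.1,.5),np.arange(z0,z1+.1,.5)),-1).reshape(-1,2)
H=np.r_[g(-3,0,-50,3.5),g(0,9,0,3.5),g(6,9,0,19.5)]
def clr(x,z,th):
    c,s=np.cos(th),np.sin(th); q=np.c_[c*H[:,0]+s*H[:,1]+x,-s*H[:,0]+c*H[:,1]+z]
    i=((q-[X0,Z0])/res).round().astype(int); ok=(i[:,0]>=0)&(i[:,1]>=0); i=i[ok]
    return DT[np.minimum(i[:,1],DT.shape[0]-1),np.minimum(i[:,0],DT.shape[1]-1)].min()
ths=np.radians(np.arange(0,41,2.5)); xs=np.arange(-24,4,.5); zs=np.arange(164,184,.5)
C=np.array([[[clr(x,z,t) for z in zs] for x in xs] for t in ths])
def route(start,goal):
    D={start:0}; prev={}; h=[(0,start)]
    while h:
        d,n=heapq.heappop(h)
        if n==goal: break
        if d>D[n]: continue
        for dt in(-1,0,1):
            for dx in(-1,0,1):
                for dz in(-1,0,1):
                    m=(n[0]+dt,n[1]+dx,n[2]+dz)
                    if (dt,dx,dz)==(0,0,0) or not all(0<=m[k]<C.shape[k] for k in range(3)) or C[m]<.3: continue
                    nd=d+(abs(dt)*1.5+np.hypot(dx,dz)*.5+.1)*(1+20/C[m]**3)
                    if nd<D.get(m,1e9): D[m]=nd; prev[m]=n; heapq.heappush(h,(nd,m))
    p=[goal]
    while p[-1]!=start: p.append(prev[p[-1]])
    return p[::-1]
ix=lambda a,v:int(np.argmin(abs(a-v)))
p=route((ix(ths,np.radians(35)),0,ix(zs,172)),(ix(ths,np.radians(5)),ix(xs,-1.5),ix(zs,171)))
out=np.array([[xs[n[1]],zs[n[2]],np.degrees(ths[n[0]]),C[n]] for n in p]); np.save("path.npy",out)
print(out[::2])
E
python3 plan.py
python3 - <<'E'
from h import *
mid=np.array([.4741,.0808,.0325]); yaw=-.3676; lean=.35
p,R=grasp_pose(mid,yaw,0,lean)
env.movel(p,R,rate=.12)
s=env.sense(); print("at",s["ee_pos"]-p,s["wrist_force"])
effector.grasp(40); s=env.sense(); print("w",s["gripper_width"],s["grasp_force"],s["ee_pos"]-p,s["wrist_force"])
env.movel(p+[-.04,0,.12],rate=.15)
s=env.sense(); print("lift",s["t"],s["gripper_width"],s["wrist_force"],s["moment"],s["joint_positions"])
E
wait
```

```text
[[-24.         172.          35.           5.94302416]
 [-23.         171.          40.           5.89612389]
 [-22.         170.          40.           5.99844885]
 [-21.         170.          40.           5.39534903]
 [-20.         170.          40.           4.84612417]
 [-19.         170.          40.           4.34457445]
 [-18.         170.          40.           4.14767456]
 [-17.         170.          40.           4.        ]
 [-16.         170.5         40.           3.5       ]
 [-15.         171.          40.           3.        ]
 [-14.         171.5         40.           2.5       ]
 [-13.         172.          40.           2.09844995]
 [-12.         172.5         40.           1.94922495]
 [-11.         173.5         40.           1.79844987]
 [-10.5        174.5         40.           1.75      ]
 [ -9.5        175.5         40.           1.94922495]
 [ -8.5        176.5         40.           1.75      ]
 [ -7.5        177.5         40.           2.09844995]
 [ -6.5        178.          40.           2.5       ]
 [ -5.5        178.5         40.           2.99922466]
 [ -4.5        178.5         37.5          3.25      ]
 [ -3.5        178.          32.5          3.5       ]
 [ -3.         177.5         27.5          3.44612455]
 [ -2.         176.5         22.5          3.7953496 ]
 [ -2.         175.5         17.5          3.39767456]
 [ -2.         174.5         15.           3.09612465]
 [ -2.         173.5         10.           2.29922485]
 [ -2.         172.5          7.5          1.99767494]
 [ -1.5        171.5          5.           1.25      ]]Traceback (most recent call last):
  File "<stdin>", line 4, in <module>
station.PlanningError: the arm cannot follow that straight line within its joint ranges
```

Lean 0.35 runs into the joint ranges. A lean of 0.2–0.3 still clears the panel top, so I'll take the largest one whose line works.

Run:
```python
from h import *
mid=np.array([.4741,.0808,.0325]); yaw=-.3676; off=(0,0,.010)
done=None
for lean in (.3,.25,.2,.15):
    p,R=grasp_pose(mid,yaw,0,lean,off)
    try:
        h=p+[-.01,0.004,.085]
        if solver.inverse_kinematics(h,R) is None: print(lean,"no hover"); continue
        if lean<.3: env.reach(h,R)
        env.movel(p,R,rate=.12); done=lean; break
    except env.PlanningError as e: print(lean,e)
print("lean",done)
if done is not None:
    s=env.sense(); print("at",s["ee_pos"]-p,s["wrist_force"])
    effector.grasp(40); s=env.sense(); print("w",s["gripper_width"],s["grasp_force"],s["ee_pos"]-p,s["wrist_force"])
    try: env.movel(p+[-.01,0.004,.12],rate=.15)
    except env.PlanningError as e: print(e)
    s=env.sense(); print("lift",s["t"],s["gripper_width"],s["wrist_force"],s["moment"],s["joint_positions"])
```

```text
lean 0.3
at [0.0001 0.0002 0.0004] [-0.1388  0.0819 -0.8291]
w 0.051941832147204846 39.98603940010071 [0.0001 0.0002 0.0001] [-1.069   0.5851  3.0114]
lift 6.6917 0.05168860529588814 [-0.0264  0.0228 -2.1473] [ 0.1662  0.4033 -0.0067] [-1.0624  0.1909  0.7549  2.3035  0.1346  0.4717 -2.3829]
```

```bash
cat >> h.py <<'E'
LEAN=.3; OFF=(0,0,.010); YAW=-.0405; F=np.array([.586,-.340])
def pose_P(x,z,deg,F=F):
    """TCP pose for hook corner P at panel (x,z) mm, front up deg."""
    t=np.radians(deg); c,s=np.cos(t),np.sin(t)
    mx=x-(50*c+29.5*s); mz=z-(-50*s+29.5*c)
    m=np.r_[F+mx/1000*np.array([np.cos(YAW),np.sin(YAW)]),mz/1000]
    return grasp_pose(m,YAW,t,LEAN,OFF)
E
python3 - <<'E'
from h import *
def go(p,R):
    try: env.movel(p,R,rate=.25); k="l"
    except env.PlanningError: env.reach(p,R); k="r"
    s=env.sense(); print(k,s["t"],s["ee_pos"],s["joint_positions"])
for m in [(.40,.08,.23),(.37,-.13,.23)]:
    env.reach(*grasp_pose(m,YAW,np.radians(37.5),LEAN,OFF)); s=env.sense(); print(s["t"],s["joint_positions"])
go(*pose_P(-75,195,37.5)); go(*pose_P(-28,176,37.5))
s=env.sense(); print(s["wrist_force"],s["moment"],s["gripper_width"])
img,W=cloud("wrist"); save(img,"w2"); np.save("w2.npy",W)
img,W=cloud("scene"); save(cv2.resize(img[80:240,250:450],None,fx=3.5,fy=3.5,interpolation=cv2.INTER_CUBIC),"s2"); np.save("s2.npy",W)
for c in ["wrist","scene"]:
  for n in ["bin_lip","groove","slat_edge","bin_mid"]: print(c,n,[(np.array(q["at"]),round(q["score"],2)) for q in tip_of(c,n)[:2]]) if c=="scene" else None
E
```

```text
7.5 [-0.6194  0.2765  0.4865  1.9633 -0.1918  1.2926 -1.6527]
8.3583 [-0.3428  0.258   0.6393  2.0074 -0.0642  1.2706 -1.2722]
l 9.4 [ 0.4532 -0.3329  0.1919] [ 0.027   0.5943  0.6628  1.6469 -0.1561  1.3111 -0.8916]
l 9.75 [ 0.5008 -0.3345  0.1727] [ 0.0411  0.6827  0.6373  1.5439 -0.1979  1.3357 -0.9087]
[-0.7741 -1.3167 -0.7991] [-0.0597 -0.431   0.019 ] 0.05196690501869763
scene bin_lip [(array([ 0.5742, -0.3393,  0.1836]), 0.48), (array([ 0.5417, -0.3383,  0.1538]), 0.36)]
scene groove [(array([ 0.5849, -0.3337,  0.1762]), 0.84)]
scene slat_edge [(array([ 0.5853, -0.3352,  0.1277]), 0.89)]
scene bin_mid [(array([ 0.4985, -0.3345,  0.184 ]), 0.79)]
```

View pics/w2.png

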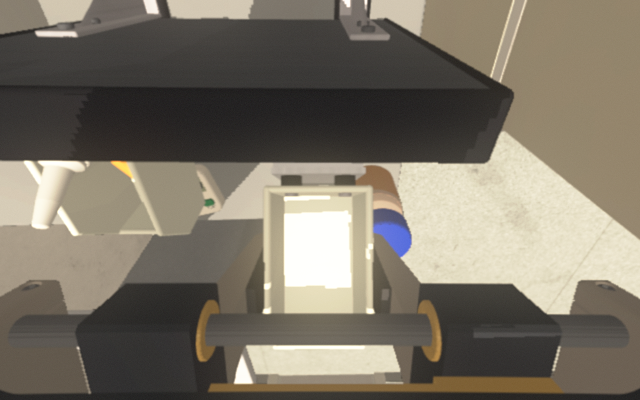

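View pics/s2.png

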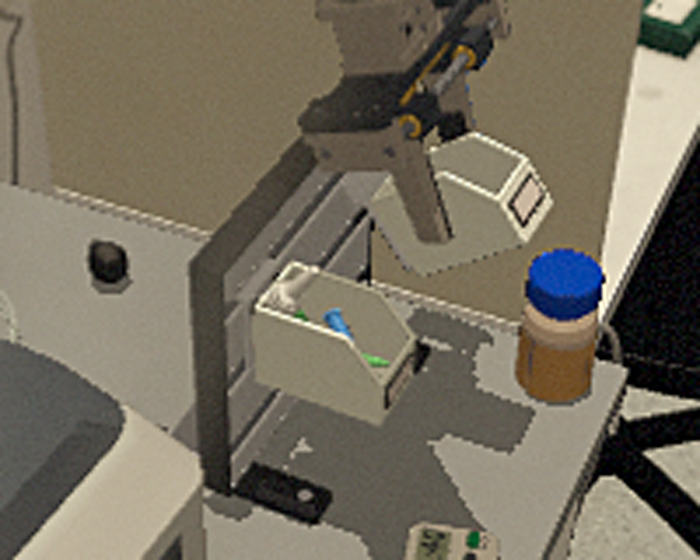

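The wrist view shows the bin held level between the fingers (x 263–372), with the panel's top rim at rows 88–160 and the dropper clear on the left at (60,190). The enlarged scene view shows the tipped bin in front of the groove's right half, clear of both the full bin and the bottle. Next is a quick check of the panel face with the wrist cloud, then easing in along the planned path while watching forces.

```bash
cat >> h.py <<'E'
def follow(path,F,rate=.03,lim=4.,f0=None,verbose=2,mlim=9):
    """Step along [x,z,deg] rows; stop when the force changes by more than lim N."""
    if f0 is None: s=env.sense(); f0=(np.array(s["wrist_force"]),np.array(s["moment"]))
    for k,q in enumerate(path):
        env.movel(*pose_P(*q[:3],F=F),rate=rate); s=env.sense()
        d=np.array(s["wrist_force"])-f0[0]; m=np.array(s["moment"])-f0[1]
        if k%verbose==0 or np.linalg.norm(d)>lim: print(np.array(q[:3]),d,m,round(s["t"],2),round(s["gripper_width"]*1e3,2))
        if np.linalg.norm(d)>lim: print("STOP",k); return k,f0
    return len(path),f0
E
python3 - <<'E'
from h import *
W=np.load("w2.npy").reshape(-1,3)
m=(W[:,2]>.205)&(abs(W[:,1]+.34)<.03)&(abs(W[:,0]-.595)<.03); P=W[m]
d=P[:,0]-.0405*(P[:,1]+.34); print("rim",len(P),np.percentile(d,[1,5,50,99]),np.median(P[:,2]))
W=np.load("s2.npy").reshape(-1,3)
for z0,z1 in ((.04,.115),(.188,.214)):
    m=(W[:,2]>z0)&(W[:,2]<z1)&(W[:,1]<-.25)&(W[:,1]>-.385)&(abs(W[:,0]-.586)<.008); P=W[m]
    d=P[:,0]-.0405*(P[:,1]+.34); print("face",len(P),np.percentile(d,[10,50,90]))
E
```

```text
rim 17542 [0.5649 0.5658 0.5977 0.6086] 0.21761773312638244
face 119 [0.5862 0.5873 0.5888]
face 95 [0.586  0.5869 0.5878]
```

Run:
```python
from h import *
p=np.load("path.npy")
env.movel(*pose_P(-24,171,40),rate=.05)
W=cloud("wrist")[1].reshape(-1,3)
m=(W[:,2]>.214)&(W[:,2]<.222)&(abs(W[:,1]+.34)<.03)&(abs(W[:,0]-.6)<.025); P=W[m]; d=P[:,0]-.0405*(P[:,1]+.34); print("rim",len(P),np.percentile(d,[.5,2,50,98,99.5]))
q=p[(p[:,0]>=-23)][::2]
i=np.where(q[:,0]<=-4)[0][-1]
k,f0=follow(q[:i+1],F)
np.save("f0.npy",np.array(f0)); print(k,len(q),i)
```

```text
rim 14361 [0.5853 0.5859 0.5993 0.6086 0.6089]
[-23. 171.  40.] [ 1.5763 -1.2791  0.7676] [ 0.0123 -0.0209 -0.0223] 10.6 51.94
[-21. 170.  40.] [-0.0077 -0.9206  1.4324] [ 0.0026 -0.0211  0.0111] 11.1 51.85
[-19. 170.  40.] [ 1.1861 -0.5973  0.7496] [-0.0084  0.0122 -0.0109] 11.6 51.48
[-17. 170.  40.] [ 0.7237 -1.3597  1.0566] [ 0.043  -0.0358  0.0029] 12.1 51.79
[-15. 171.  40.] [-0.2145 -0.2216  0.1741] [-0.0126 -0.0797 -0.0158] 12.6 51.81
[-13. 172.  40.] [ 0.8058 -1.3571  0.1941] [-0.0021 -0.0097  0.0127] 13.1 51.97
[-11.  173.5  40. ] [1.629  0.3738 0.3797] [ 0.0212 -0.0501  0.0317] 13.6 52.01
[ -9.5 175.5  40. ] [ 1.389  -1.1606  0.1935] [-0.0203 -0.0192 -0.003 ] 14.1 51.83
[ -7.5 177.5  40. ] [ 0.4811 -0.9642  0.9685] [-0.0569 -0.0355 -0.0083] 14.6 51.67
[ -5.5 178.5  40. ] [ 0.9999 -0.9086  0.4502] [ 0.0342 -0.0059 -0.0093] 15.1 52.13
20 28 19
```

No contact on the way in, so the lip is through. Next I swing down to 10° and feel for the groove's lower edge.

Run:
```python
from h import *
f0=np.load("f0.npy"); p=np.load("path.npy"); q=p[(p[:,0]>=-23)][::2]
q=q[20:]; q=q[q[:,2]>=10]
k,_=follow(q,F,f0=f0,verbose=1,lim=5)
if k==len(q):
    x=q[-1,0]
    print("lower")
    k,_=follow([(x,z,9) for z in np.arange(173.,167.5,-.5)],F,f0=f0,verbose=1,lim=4)
img,W=cloud("scene"); save(cv2.resize(img[80:240,250:450],None,fx=3.5,fy=3.5,interpolation=cv2.INTER_CUBIC),"s3")
```

```text
[ -3.5 178.   32.5] [ 1.453  -0.7968  0.3645] [0.0052 0.0863 0.0127] 15.69 51.85
[ -3.  177.5  27.5] [ 1.6205 -1.4519  0.468 ] [0.0517 0.2057 0.0134] 16.03 51.91
[ -2.  176.5  22.5] [ 1.5281 -0.5142  1.219 ] [-0.0062  0.3356  0.0252] 16.39 51.7
[ -2.  175.5  17.5] [ 1.6265 -1.735   1.2526] [-0.003   0.4586 -0.0074] 16.74 52.07
[ -2.  174.5  15. ] [ 2.4493 -0.9106  1.242 ] [-0.0274  0.5453  0.02  ] 17.01 51.61
[ -2.  173.5  10. ] [ 0.8042 -2.6333  0.6817] [0.0234 0.6205 0.0047] 17.36 51.49
lower
[ -2. 173.   9.] [ 1.0717 -1.2545  0.9012] [0.0424 0.6649 0.0036] 17.61 51.69
[ -2.  172.5   9. ] [ 0.5199 -0.4617  0.0666] [-0.0112  0.7063 -0.0633] 17.86 51.49
[ -2. 172.   9.] [ 1.2319 -0.6794  0.4339] [0.0342 0.7024 0.0002] 18.11 51.83
[ -2.  171.5   9. ] [ 1.9597 -1.0212  1.3958] [0.0438 0.7053 0.0283] 18.36 51.73
[ -2. 171.   9.] [ 1.478  -0.5675  0.5019] [ 0.0393  0.7622 -0.028 ] 18.61 51.98
[ -2.  170.5   9. ] [ 0.0465 -0.3568  0.9135] [ 0.0237  0.6834 -0.0015] 18.86 51.53
[ -2. 170.   9.] [-0.6674  0.7648  5.5883] [0.1859 0.6198 0.0721] 19.11 51.96
STOP 6
```

View pics/s3.png

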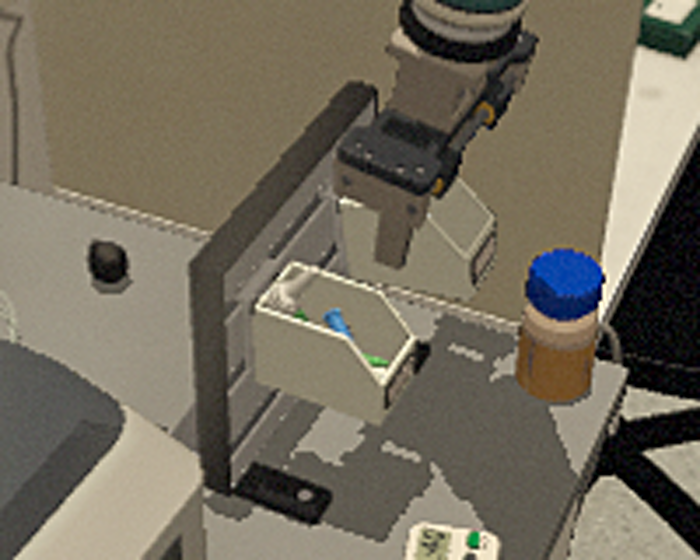

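The bin is hooked and close to level, and nothing else was touched. The tongue rests on the edge at nominal z≈170. Now I feel the face in x, then swing about that corner to engage the catch with a firmer grip.

Run:
```python
from h import *
f0=np.load("f0.npy")
k,_=follow([(-2,170.7,9)],F,f0=f0,verbose=1,lim=9)
xs=np.arange(-1.5,4,.5)
k,_=follow([(x,170.7,9) for x in xs],F,f0=f0,verbose=1,lim=4.5)
xc=xs[min(k,len(xs)-1)]-.5; print("xc",xc)
np.save("xc.npy",xc)
effector.grasp(60)
follow([(xc-.3,170.5,a) for a in np.arange(8,2.9,-1)],F,f0=f0,verbose=1,lim=16)
```

```text
[ -2.  170.7   9. ] [ 0.7167 -0.1505  2.5869] [0.066  0.578  0.0546] 19.41 51.41
[ -1.5 170.7   9. ] [ 0.0069 -0.3012  1.8538] [-0.0128  0.5977  0.0127] 19.66 52.09
[ -1.  170.7   9. ] [ 1.539  -1.0585  2.566 ] [-0.059   0.642  -0.0218] 19.91 51.97
[ -0.5 170.7   9. ] [ 1.1216 -1.1933  0.6904] [-0.002   0.6607  0.0042] 20.16 51.69
[  0.  170.7   9. ] [ 0.367  -1.22    0.3978] [0.0565 0.7423 0.0444] 20.41 51.69
[  0.5 170.7   9. ] [ 0.2035 -0.3924  0.9537] [-0.0095  0.7522 -0.0179] 20.66 51.6
[  1.  170.7   9. ] [-2.1121 -0.0112  1.4193] [0.0987 1.0125 0.056 ] 20.91 52.05
[  1.5 170.7   9. ] [-4.1458  0.8777  3.7602] [0.287  1.5605 0.016 ] 21.16 51.85
STOP 6
xc 1.0
[  0.7 170.5   8. ] [-1.7338 -0.4438  0.6395] [-0.0387  1.2312 -0.0694] 21.62 51.98
[  0.7 170.5   7. ] [-1.5356 -1.3545  0.9064] [-0.2105  1.4187 -0.1115] 21.88 51.94
[  0.7 170.5   6. ] [-2.6577 -1.2521  1.7743] [-0.2029  1.6472 -0.1182] 22.12 51.89
[  0.7 170.5   5. ] [-4.3672 -1.9355  2.1957] [-0.2062  1.9361 -0.1048] 22.38 51.9
[  0.7 170.5   4. ] [-4.5683 -1.5455  2.0915] [-0.1665  1.986  -0.117 ] 22.62 51.76
[  0.7 170.5   3. ] [-4.7984 -1.7253  2.9506] [-0.0708  2.0508 -0.1138] 22.88 52.17
```

Run:
```python
from h import *
f0=np.load("f0.npy")
follow([(.7,170.3,a) for a in np.arange(2,-7.1,-1)],F,f0=f0,verbose=1,lim=20)
```

```text
[  0.7 170.3   2. ] [-5.8889 -1.226   6.1513] [-0.053   2.1362 -0.0784] 23.12 51.43
[  0.7 170.3   1. ] [-7.4829 -0.1869  4.9773] [ 0.0438  2.193  -0.0531] 23.38 51.56
[  0.7 170.3   0. ] [-7.6302 -0.2794  4.8937] [ 0.0707  2.2995 -0.0437] 23.62 51.64
[  0.7 170.3  -1. ] [-7.2271 -0.7201  5.645 ] [ 0.0525  2.378  -0.1006] 23.88 51.65
[  0.7 170.3  -2. ] [-6.7009 -0.4741  4.711 ] [ 0.0575  2.1647 -0.129 ] 24.12 51.7
[  0.7 170.3  -3. ] [-6.7643 -0.8429  6.227 ] [ 0.0734  2.33   -0.0957] 24.38 51.64
[  0.7 170.3  -4. ] [-8.2228  0.5228  7.2116] [ 0.1175  2.4629 -0.0634] 24.62 51.77
[  0.7 170.3  -5. ] [-10.1894   0.7836   7.9082] [ 0.1978  2.539  -0.0768] 24.88 51.77
[  0.7 170.3  -6. ] [-11.3821   0.5729   9.218 ] [0.2766 2.6326 0.0533] 25.12 51.95
[  0.7 170.3  -7. ] [-13.5376   0.3608  10.4556] [0.3721 2.7765 0.0841] 25.38 51.59
```

Run:
```python
from h import *
img,W=cloud("scene"); np.save("s4.npy",W); a=cv2.resize(img[100:180,310:400],None,fx=5,fy=5,interpolation=cv2.INTER_CUBIC)
im2,W2=cloud("wrist"); np.save("w4.npy",W2); b=cv2.resize(im2[100:400,200:440],None,fx=1.3333,fy=1.3333)
h=max(a.shape[0],b.shape[0]); pad=lambda i:cv2.copyMakeBorder(i,0,h-i.shape[0],0,0,cv2.BORDER_CONSTANT)
save(np.hstack([pad(a),pad(b)]),"c4")
for n in ["bin_mid","clip_tooth","bin_lip","hook_plate"]: print(n,[(np.array(q["at"]),round(q["score"],2)) for q in tip_of("scene",n)[:2]])
```

```text
bin_mid [(array([ 0.5363, -0.3396,  0.1365]), 0.84)]
clip_tooth [(array([ 0.5818, -0.3355,  0.1741]), 0.51)]
bin_lip [(array([ 0.5377, -0.2177,  0.1081]), 0.7), (array([ 0.5901, -0.3392,  0.1847]), 0.44)]
hook_plate [(array([ 0.5866, -0.3421,  0.1448]), 0.51), (array([ 0.588 , -0.2819, -0.0006]), 0.21)]
```

View pics/c4.png

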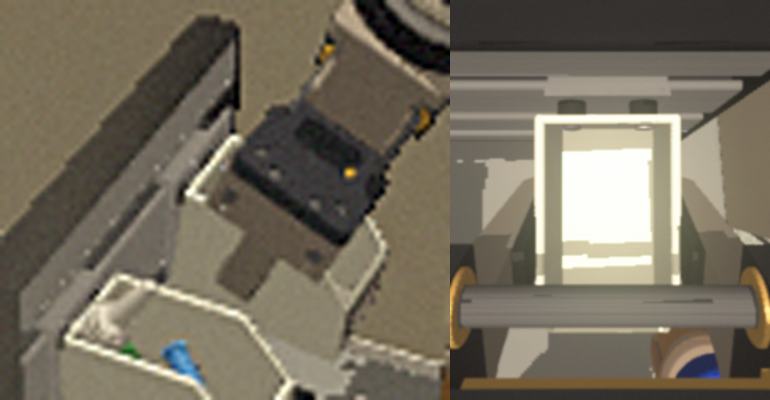

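The crops show the bin hanging squarely against the slats: plate and bushes at (605,95) in the wrist half, and the rim left of the gripper at (190,170) in the scene half. Its pitch must be checked, because the pads may have slipped.

Run:
```python
from h import *
n=np.array([np.cos(YAW),np.sin(YAW)]); t=np.array([-n[1],n[0]])
for f in ("w4.npy","s4.npy"):
    W=np.load(f).reshape(-1,3); d=W[:,:2]-F; X=d@n*1e3; Y=d@t*1e3; Z=W[:,2]*1e3
    for side in (-24.7,24.7):
        m=(abs(Y-side)<2.2)&(X>-72)&(X<-12)&(Z>150)&(Z<190)
        if m.sum()<15: print(f,side,m.sum()); continue
        # upper envelope per 4 mm bin
        xb=[];zb=[]
        for x in range(-70,-12,4):
            k=m&(abs(X-x)<2)
            if k.sum()>2: xb.append(x); zb.append(np.percentile(Z[k],85))
        print(f,side,m.sum(),np.degrees(np.arctan(np.polyfit(xb,zb,1)[0])),np.array(xb),np.array(zb).round(1))
    m=(abs(Y)<20)&(X>-30)&(X<5)&(Z>165)&(Z<185); print("tongue/plate top",m.sum(),[(x,Z[m&(abs(X-x)<1.5)].max().round(1)) for x in range(-14,4,2) if (m&(abs(X-x)<1.5)).sum()>3])
```

```text
w4.npy -24.7 1250 6.60617511284672 [-70 -66 -62 -58 -54 -50 -46 -42 -38 -34 -30 -26 -22 -18 -14] [165.8 167.  167.4 167.7 168.2 168.6 169.  169.3 169.7 170.2 170.9 171.5
 171.8 172.2 172.8]
w4.npy 24.7 1239 -12.341345950466675 [-70 -66 -62 -58 -54 -50 -46 -42 -38 -34 -30 -26 -22 -18 -14] [169.5 184.7 186.5 188.1 186.2 178.1 169.8 169.6 170.  170.7 171.1 171.5
 172.3 172.7 173. ]
tongue/plate top 2416 [(-14, np.float64(173.6)), (-12, np.float64(174.2)), (-10, np.float64(174.1)), (-8, np.float64(168.4)), (-6, np.float64(168.0)), (-4, np.float64(174.7)), (-2, np.float64(174.7)), (0, np.float64(174.7)), (2, np.float64(174.7))]
s4.npy -24.7 1
s4.npy 24.7 28 30.18279791514896 [-34 -30 -26 -22 -18 -14] [156.5 166.  165.  164.6 168.3 171.5]
tongue/plate top 77 [(-14, np.float64(174.7)), (-12, np.float64(174.7)), (-10, np.float64(173.3)), (-4, np.float64(173.0)), (-2, np.float64(175.1)), (0, np.float64(175.0)), (2, np.float64(175.0))]
```

The box really is at about -6.3° (commanded -7°), so the pads have not slipped. I'll go a bit further, back to level, release, and judge the snap from the bin's free pitch.

```bash
cat >> h.py <<'E'
def pitch_meas(W):
    n=np.array([np.cos(YAW),np.sin(YAW)]); t=np.array([-n[1],n[0]])
    W=W.reshape(-1,3); d=W[:,:2]-F; X=d@n*1e3; Y=d@t*1e3; Z=W[:,2]*1e3
    for side in (-24.7,24.7):
        m=(abs(Y-side)<2.2)&(Z>155)&(Z<182); xb=[];zb=[]
        for x in range(-66,-12,4):
            k=m&(abs(X-x)<2)
            if k.sum()>2: xb.append(x); zb.append(np.percentile(Z[k],85))
        if len(xb)>5:
            xb,zb=np.array(xb),np.array(zb); q=np.polyfit(xb,zb,1); r=abs(zb-np.polyval(q,xb)); g=r<=np.median(r)*2.5+.2; q=np.polyfit(xb[g],zb[g],1)
            print("rim",side,"front-up deg",-np.degrees(np.arctan(q[0])),"z@-50",np.polyval(q,-50),g.sum(),zb.round(1))
E
python3 - <<'E'
from h import *
f0=np.load("f0.npy")
k,_=follow([(.7,170.1,a) for a in (-8,-9)],F,f0=f0,verbose=1,lim=24)
k,_=follow([(.7,170.3,a) for a in (-6,-3,0,2)],F,f0=f0,verbose=1,lim=24)
pitch_meas(cloud("wrist")[1])
E
```

```text
[  0.7 170.1  -8. ] [-16.5012   1.4158  12.7816] [0.5478 2.9126 0.1965] 25.93 51.25
[  0.7 170.1  -9. ] [-18.9384   3.6914  15.5518] [0.67   3.2108 0.3751] 26.18 51.69
STOP 1
[  0.7 170.3  -6. ] [-12.4225   1.1534   9.7811] [ 0.3007  2.6912 -0.0305] 26.43 51.75
[  0.7 170.3  -3. ] [-9.9672  0.1463  7.0833] [ 0.0469  2.46   -0.1966] 26.68 51.91
[  0.7 170.3   0. ] [-7.8194 -1.958   4.5985] [-0.1325  2.123  -0.216 ] 26.93 51.79
[  0.7 170.3   2. ] [-6.1035 -1.5863  3.8592] [-0.1975  1.9704 -0.2285] 27.18 51.47
rim -24.7 front-up deg 2.000113758895547 z@-50 176.06158458932492 14 [176.8 176.3 176.2 176.3 176.1 176.1 175.8 175.7 175.1 175.3 175.2 175.2
 174.9 174.9]
rim 24.7 front-up deg 6.406267125921864 z@-50 178.2337645657179 13 [179.7 179.6 179.4 179.9 179.3 180.1 175.8 175.9 175.8 175.5 175.3 175.6
 175.1 174.9]
```

Run:
```python
from h import *
follow([(.2,170.3,1)],F,f0=np.load("f0.npy"),verbose=1,lim=24)
effector.release(); env.pause(.3)
s=env.sense(); print(s["t"],s["wrist_force"],s["moment"])
p=np.array(s["ee_pos"]); R=np.array(s["tcp_rot"])
env.movel(p-.05*R[:,2],rate=.12); env.pause(.1)
img,W=cloud("wrist"); save(img,"w5"); np.save("w5.npy",W); pitch_meas(W); print(env.sense()["t"])
```

```text
[  0.2 170.3   1. ] [-3.946  -1.7229  1.3841] [-0.293  1.702 -0.283] 27.48 52.09
28.5167 [ 0.5081 -0.3241 -0.6422] [ 0.013   0.2434 -0.024 ]
rim -24.7 front-up deg -2.6323951924585045 z@-50 171.78136197855596 14 [171.1 171.3 171.5 171.5 171.7 171.7 172.3 172.3 172.5 172.7 173.  173.1
 173.1 173.5]
rim 24.7 front-up deg -2.6519021208039986 z@-50 172.05025510297827 14 [171.4 171.4 171.6 172.  171.9 172.6 172.3 172.4 173.  172.9 173.2 173.3
 173.6 173.7]
29.2333
```

View pics/w5.png

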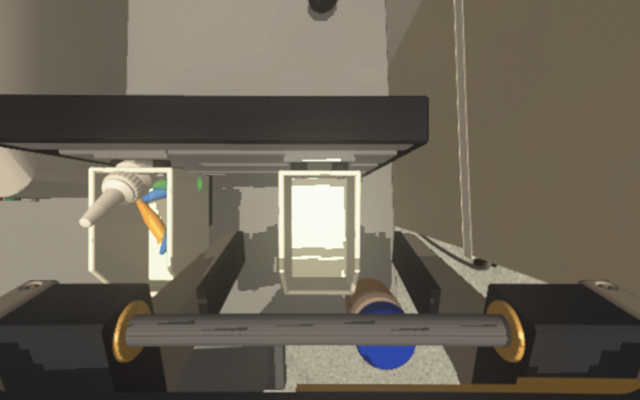

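The view shows the released bin hanging at (320,232), square beside the full bin at (130,225), with the bottle upright at (385,320). I'll check its rim pitch against the full bin's as a reference to rule out an unsnapped catch.

Run:
```python
from h import *
import h
n=np.array([np.cos(YAW),np.sin(YAW)]); t=np.array([-n[1],n[0]])
W=np.load("w5.npy"); 
V=W.reshape(-1,3); d=V[:,:2]-F; X=d@n*1e3; Y=d@t*1e3; Z=V[:,2]*1e3
m=(X>-70)&(X<-12)&(abs(Z-172)<6)&(Y>60); hh,e=np.histogram(Y[m],np.arange(60,180,3)); print(hh,e[[0,-1]])
top=np.argsort(hh)[::-1][:3]
for y in (hh[:26].argmax()*3+61.5,):
    k0=m&(abs(Y-y)<2.5); xb=[];zb=[]
    for x in range(-66,-12,4):
        k=k0&(abs(X-x)<2)
        if k.sum()>2: xb.append(x); zb.append(np.percentile(Z[k],85))
    print("full",y,-np.degrees(np.arctan(np.polyfit(xb,zb,1)[0])),np.array(xb),np.array(zb).round(1))
# bin back wall top edge & plate in x
for nm,y0 in (("empty",0),("full",hh[:26].argmax()*3+61.5+24.7)):
    k=(abs(Y-y0)<15)&(Z>164)&(Z<178)&(X>-20)&(X<6); q=np.histogram(X[k],np.arange(-20,7,1))[0]; print(nm,q,[round(np.median(Z[k&(abs(X-x)<1)]),1) if (k&(abs(X-x)<1)).sum()>3 else None for x in range(-12,4)])
```

```text
[  0   0   0   0   0   0   0   0   0   0   1 746 107   0   0   0   0   0
 148 230  94  33  13   6  11   6   0 454 401   0   0   0   0   0   0   0
   0   0   0] [ 60 177]
full 94.5 0.1758222361260781 [-66 -62 -58 -54 -50 -46 -42 -38 -34 -30 -26 -22 -18 -14] [174.3 174.5 174.3 174.3 174.2 174.3 174.2 174.1 174.  174.1 174.1 174.5
 174.1 174.4]
empty [  0   0   0   0   0  14  55  90  68  26  27  27  25  28  29 101  83  64
  76  85  56  88  39   0   0   0] [np.float64(173.0), np.float64(172.9), np.float64(167.7), np.float64(166.0), np.float64(166.0), np.float64(166.1), np.float64(166.1), np.float64(167.1), np.float64(172.0), np.float64(172.9), np.float64(172.9), np.float64(173.0), np.float64(173.1), np.float64(173.0), np.float64(173.1), np.float64(173.2)]
full [ 23  29  27  29  36  35  59  56 114  54  94  15  55  43  56  40  42 150
  62  88  59  88  47   0   0   0] [np.float64(173.3), np.float64(173.5), np.float64(173.8), np.float64(173.7), np.float64(168.2), np.float64(167.8), np.float64(167.4), np.float64(166.9), np.float64(166.3), np.float64(169.0), np.float64(172.8), np.float64(173.1), np.float64(173.3), np.float64(173.2), np.float64(173.2), np.float64(173.2)]
```

The empty bin sits 2.8° front-down. The foot of the plate is fully in, so the catch is past the slat, but the top stands about 1.5 mm off, with the lip drawn forward. A gentle press on the middle of the front with closed fingers will seat the plate flush.

Run:
```python
from h import *
n=np.array([np.cos(YAW),np.sin(YAW),0]); R=frame(YAW,.1)
tp=lambda x,z:(np.r_[F,0]+n*x/1000+[0,0,z/1000])
s=env.sense(); p=np.array(s["ee_pos"]); T=np.array(s["tcp_rot"])
env.movel(p-.07*T[:,2],rate=.2)
effector.grasp(20)
try: env.movel(tp(-135,230),R,rate=.2)
except env.PlanningError: env.reach(tp(-135,230),R)
env.movel(tp(-128,128),R,rate=.2); env.pause(.2)
s=env.sense(); f0=np.array(s["wrist_force"]); print(s["t"],s["ee_pos"]-tp(-128,128),s["joint_positions"])
for x in np.arange(-122,-99,1.):
    env.movel(tp(x,128),R,rate=.02); s=env.sense(); d=s["wrist_force"]-f0
    if d[0]<-2: print(x,d,round(s["t"],2))
    if d[0]<-13: break
env.movel(tp(-135,128),R,rate=.1); env.movel(tp(-135,215),R,rate=.2)
try: env.movel(tp(-95,235),frame(YAW,.3),rate=.2)
except env.PlanningError: pass
img,W=cloud("wrist"); save(img,"w6"); np.save("w6.npy",W); pitch_meas(W)
d=W.reshape(-1,3)-np.r_[F,0]; X=d@n*1e3; Y=d@np.array([-n[1],n[0],0])*1e3; Z=d[:,2]*1e3
k=(abs(Y)<15)&(Z>164)&(Z<178); print([(x,round(np.median(Z[k&(abs(X-x)<1)]),1)) for x in range(-14,4) if (k&(abs(X-x)<1)).sum()>3]); print(env.sense()["t"])
```

```text
32.3833 [ 0.0008 -0.0006  0.0015] [ 0.187   0.4238  0.5199  1.973  -0.3941  0.7483 -0.6677]
-109.0 [-2.7003  0.0414 -0.0892] 36.08
-108.0 [-5.5937 -0.1767 -1.3534] 36.33
-107.0 [-7.0358 -0.3466 -2.0258] 36.58
-106.0 [-7.3871  0.3031 -1.4303] 36.83
-105.0 [-9.5101  0.5959 -1.4734] 37.08
-104.0 [-9.9563 -0.5234 -1.2965] 37.33
-103.0 [-11.6653   0.6595  -2.1456] 37.58
-102.0 [-13.6515   0.2185  -2.2459] 37.83
rim -24.7 front-up deg -2.722451416606466 z@-50 171.88260829053345 14 [170.7 171.6 171.4 172.  171.8 172.  172.5 172.3 172.4 173.4 173.  173.3
 173.4 173.3]
rim 24.7 front-up deg -2.804219221979987 z@-50 171.95565762959248 14 [171.  171.6 172.  171.8 171.6 172.1 172.6 172.2 172.6 172.7 173.2 173.1
 173.9 173.9]
[(-14, np.float64(169.5)), (-13, np.float64(171.5)), (-12, np.float64(173.2)), (-11, np.float64(172.9)), (-10, np.float64(172.8)), (-9, np.float64(166.5)), (-8, np.float64(166.2)), (-7, np.float64(166.3)), (-6, np.float64(166.4)), (-5, np.float64(169.7)), (-4, np.float64(171.4)), (-3, np.float64(172.9)), (-2, np.float64(173.1)), (-1, np.float64(173.0)), (0, np.float64(172.9)), (1, np.float64(173.2)), (2, np.float64(173.2)), (3, np.float64(173.2))]
39.325
```

The pitch is unchanged after a 13 N press. It matches the lip's 2 mm play (1.6°) plus about 1° of bush sag. An unsnapped tooth would hold the front level or up, so the catch is in. I'll hand it in with the arm clear.

Run:
```python
from h import *
s=env.sense(); print(s["t"],s["ee_pos"],s["wrist_force"])
env.movel(np.array(s["ee_pos"])+[-.06,0,.04],rate=.2)
print(workorder.finish_job())
```

```text
39.325 [ 0.49   -0.3357  0.2335] [0.212  0.1702 0.1741]
the job is handed in; nothing more can be done
None
```

I hung the empty bin to the right of the full bin and handed the job in at about 40 s with the arm clear. I judged the catch snapped in from the bin's free pitch (about 2.7° front-down, back rim within 1 mm of the full bin's), not from a clear snap in the forces.

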